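# Find a drain plug's size in the stepped hole gauge

## Robot

A 6-joint arm with a two-finger parallel gripper is mounted at the origin on the work surface. World frame = base frame: x ahead of the robot, y to its left, z up, the work surface at z = 0. Lengths are in m, angles in degrees, forces in N, time in s.
With the tool pointing down it reaches from about 0.25 to 0.725 m from the base axis. Payload 9.7 kg.
Tool frame: the origin (TCP) lies midway between the tips of the shut fingers; the grasp point (between the pads) lies 19 mm behind it; z points along the fingers, y is the line along which they close (so a half turn about z gives the same grasp; the last joint's range is limited). The gripper opens to 85 mm and grips with 20 to 120 N. Pads are 22 mm wide; open, the fingers measure 114 mm over their backs; the gripper's body (76 mm by 85 mm) begins 54 mm behind the grasp point. The pads swing forward as they close: fully open they stand 13 mm farther back than shut.
Start: joints at [-64.343, 4.979, 10.078, 95.1, 0, 90], TCP at [0.238, -0.496, 0.193] pointing down, gripper open.
Joint ranges: [-179.16, 179.16], [-48.56, 103.87], [-65.8, 70.77], [-126.05, 130.52], [-82.76, 87.17], [-180, 180]. Speed limits (degrees/s): [127.2, 127.2, 147.25, 180, 180, 180].

## Interface

Orientations are given as [roll, pitch, yaw] about the fixed x, y, z axes, in that order (R = Rz(yaw) Ry(pitch) Rx(roll)).
In Python, from workcell import bot gives the robot as it stands.
- The arm moves only by the shell command python3 -m crank 'ROWS' [FORCE]. ROWS is JSON, a list of rows, each an object with "gripper": the finger opening in mm, from 0 to 85.4; "travel": the shift along the tool's x, y, z in mm, a list of three; "twist": the turn, a rotation vector about the tool's x, y, z in rad, a list of three. In form: [{"gripper": gripper, "travel": [tx, ty, tz], "twist": [rx, ry, rz]}, ...]. A call has 1 to 12 rows; each row shifts and turns the commanded pose from where the row before left it, along the tool's axes as they then stand; what a row does not reach is not made up. A row lasts 1/8 s, in which the tool goes at most 62.5 mm and 10.7 degrees, less where a joint would pass 70% of its speed; a pose out of reach is approached as far as the arm can. A call is refused whole if a number of a shift passes 62.5 or a number of a turn 0.188, either way. A call with a gripper value outside its range is refused whole. The fingers move at their own pace and stop on an object; FORCE is the grip in N (left out, the last holds). Time passes only in rows, so rows that do not move let the fingers close. It gives the time, the measured TCP pose, the force, the opening and the grip force at its end, in the units of the state.
- bot.get_obs(): the state, without advancing time (a new reading comes with each control period).
- bot.camera(name): name is "scene" or "top"; returns the picture (420x560x3 uint8, red, green, blue); there is no depth.
- bot.calibration(name): a dict with "vfov" (degrees; the focal length in pixels is half the picture's height over the tangent of half this angle, whatever the lens; pixels are square), "cx", "cy" (the principal point, pixels), "k1" (the pictures are not rectified: a ray, as slopes to the right and down, at radius r is drawn at 1 + k1 r^2 times it, then the intrinsics apply), "camera_from_world" (4x4, takes a point from world to camera coordinates). Camera axes: x right, y down, z forward; pixel columns grow to the right and rows downward; lengths in m; the calibration is good to about 2 mm. A picture is of the moment at which its call begins. calibration takes no time and is no camera call.
- bot.job_done(): hands the job in; it is judged then, once.
The state is a dict: "time": time; "q": joint angles; "qd": joint speeds; "joint_efforts": joint torques, N m; "ee_pos": TCP position; "tcp_rot": TCP orientation; "wrist_force": force on the tool from outside, world axes, zero at the start; "torque": the same for the moment, N m; "opening": finger opening in m; "grasp_force": force on a finger pad.
Only numpy, scipy, OpenCV 4.12 (cv2) and the standard library are available. Lean on these libraries where they do the work, as an engineer would, in place of code of your own. Each camera call takes 0.05 s, during which the arm holds its last target. There are 200 camera calls.

## Task

Find the size of the brass drain plug that stands on the orange pad: try it shank down in the steel hole gauge, from the smallest hole (green end) upward, one hole after the other, each time setting it squarely and gently on the hole and never forcing it, until it enters. Leave it there, fully home with its shoulder on the gauge, let go of, and leave the two plugs in the blue tray and everything else on the bench where they are.

Things in the scene. Friction and masses are not known exactly. Their poses are not given: they have to be found in the camera images.
- gauge: size gauge: flat steel bar 190 x 50 mm, 24 mm high, its top 38 mm above the bench, on rubber mounts over a dark base plate (236 x 56 mm) fixed to the bench. Pressed, the bar yields straight down, 0.4 mm per N beyond the first 1 N, at most 8 mm. Origin: centre of its underside; own y along the bar to the small, green-painted end; z up. Four round holes right through, in a row, 45 mm apart.
- hole1 (a point): centre of the mouth of gauge hole 1, on the bar's top, 38 mm above the bench; the smallest, next to the green end; the hole is 15.2 mm in diameter and takes the 14 mm shank with 1.2 mm of play (too small for all three plugs)
- hole2 (a point): centre of the mouth of gauge hole 2, on the bar's top, 38 mm above the bench; second smallest; the hole is 18.2 mm in diameter and takes the 17 mm shank with 1.2 mm of play
- hole3 (a point): centre of the mouth of gauge hole 3, on the bar's top, 38 mm above the bench; third; the hole is 21.2 mm in diameter and takes the 20 mm shank with 1.2 mm of play
- hole4 (a point): centre of the mouth of gauge hole 4, on the bar's top, 38 mm above the bench; the largest, farthest from the green end; the hole is 24.2 mm in diameter and takes the 23 mm shank with 1.2 mm of play
- pad: orange pad 90 x 90 mm, 4 mm thick, fixed to the bench; the plug to be gauged stands on it, within 12 mm of its middle. Origin: centre of its underside, on the bench.
- tray: open blue tray, 130 (own x) x 70 (own y) mm, 20 mm high, floor 4 mm thick, fixed; the two other plugs stand in it and must stay there, upright. Origin: centre of its underside.
- plug_a_mid (a point): axis of a brass drain plug, half-way up: 20 mm above the shank's lower end, 4 mm above the shoulder (underside of the head), 20 mm below the top. z up along the axis; x square to a pair of the hexagon's flats. Grip the head high, fingertips above the shoulder, which must come down on the gauge. Which plug stands on the pad changes.
- plug_b_mid (a point): axis of a brass drain plug, half-way up: 20 mm above the shank's lower end, 4 mm above the shoulder (underside of the head), 20 mm below the top. z up along the axis; x square to a pair of the hexagon's flats. Grip the head high, fingertips above the shoulder, which must come down on the gauge. Which plug stands on the pad changes.
- plug_c_mid (a point): axis of a brass drain plug, half-way up: 20 mm above the shank's lower end, 4 mm above the shoulder (underside of the head), 20 mm below the top. z up along the axis; x square to a pair of the hexagon's flats. Grip the head high, fingertips above the shoulder, which must come down on the gauge. Which plug stands on the pad changes.
- plug_a: one of three look-alike brass drain plugs standing shank down, 40 mm tall, about 90 g: round plain shank 16 mm long below, hexagonal head 24 mm across flats and 24 mm tall above, the same on all three. The shanks are 17, 20 and 23 mm in diameter; which is which is not known beforehand. Origin: centre of the shank's lower end.
- plug_b: one of three look-alike brass drain plugs standing shank down, 40 mm tall, about 90 g: round plain shank 16 mm long below, hexagonal head 24 mm across flats and 24 mm tall above, the same on all three. The shanks are 17, 20 and 23 mm in diameter; which is which is not known beforehand. Origin: centre of the shank's lower end.
- plug_c: one of three look-alike brass drain plugs standing shank down, 40 mm tall, about 90 g: round plain shank 16 mm long below, hexagonal head 24 mm across flats and 24 mm tall above, the same on all three. The shanks are 17, 20 and 23 mm in diameter; which is which is not known beforehand. Origin: centre of the shank's lower end.
- boot: bystander: black rubber spark plug boot 70 mm long, lying. Origin at its underside
- gasket: bystander: flat square copper-coloured cylinder head gasket 108 mm wide, 3 mm thick. Origin: centre of its underside
- spring_compressor: bystander: blue steel valve spring compressor, a C-frame about 180 x 110 mm, 16 mm high, lying. Origin at its underside
- socket: bystander: upright steel socket 27 mm in diameter, 60 mm tall. Origin: centre of its underside

How it is judged:
By the outcome, as a careful person would: the job done as asked, in the order asked, and still so for the second after the job is handed in, with the robot touching nothing.
It also fails if it takes over 69 s, if anything falls off the work surface, if the arm or the gripper's body presses on something with over 40 N, if the wrist force passes 120 N, or if a joint passes its speed limit or range.

## Working session

There is one attempt and no reset: what is moved stays moved. The work goes in short steps, Python scripts to look and compute and a shell command to move; the robot and the scene stay as the last step left them, time stands still between calls to the robot, and variables do not carry over. Pictures are saved under pics/ and viewed, at most 10 in all, crops included, and the job is handed in when it is done.

```bash
mkdir -p pics; ls; python3 - <<'E'
from workcell import bot
import cv2
for n in("scene","top"):
    im=bot.camera(n); cv2.imwrite(f"pics/{n}0.png",im[:,:,::-1]); c=bot.calibration(n); print(n,c)
print(bot.get_obs())
E
```

```text
pics
scene {'vfov': 54.88991238257051, 'cx': 285.86427036018875, 'cy': 208.36823622104797, 'k1': -0.1088168881870733, 'camera_from_world': array([[-0.67889202,  0.73421364,  0.00599658,  0.36580466],
       [ 0.58643797,  0.54712915, -0.59727732, -0.28508106],
       [-0.44181006, -0.40197018, -0.80201237,  1.29391509],
       [ 0.        ,  0.        ,  0.        ,  1.        ]])}
top {'vfov': 48.30341529296321, 'cx': 278.9367628923195, 'cy': 206.77049310025225, 'k1': 0.009793841168462991, 'camera_from_world': array([[ 1.04562524e-02, -9.99945198e-01, -5.17058254e-04,
        -9.38481284e-03],
       [-9.91282277e-01, -1.02977453e-02, -1.31352210e-01,
         5.55884325e-01],
       [ 1.31339687e-01,  1.88600255e-03, -9.91335629e-01,
         1.15203388e+00],
       [ 0.00000000e+00,  0.00000000e+00,  0.00000000e+00,
         1.00000000e+00]])}
{'time': 0.1, 'q': array([-6.43453117e+01,  5.00867483e+00,  1.00397580e+01,  9.50995453e+01,
        1.05558863e-03,  9.00015957e+01]), 'qd': array([-0.06687738, -0.00966918,  0.25021029,  0.06435166,  0.05402454,
        0.08933484]), 'joint_efforts': array([-2.68066111e-05, -5.21560979e+01,  4.65654409e+01,  1.58964522e-02,
        2.15757268e-06, -3.53280882e-06]), 'ee_pos': array([ 0.23801966, -0.49555716,  0.19285387]), 'tcp_rot': array([-1.79931538e+02, -1.05368115e-03,  2.56530913e+01]), 'wrist_force': array([-1.00014515,  0.18213004, -0.18441285]), 'torque': array([0.01648823, 0.01710953, 0.03140557]), 'grasp_force': 0.0, 'opening': 0.08542533583861033}
```

View pics/top0.png

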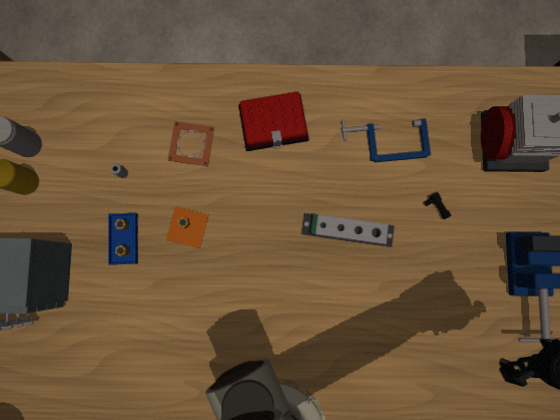

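View pics/scene0.png

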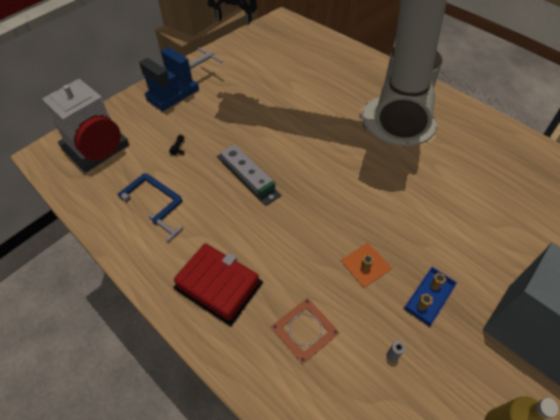

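```bash
cat > h.py <<'E'
import numpy as np, cv2
from workcell import bot
class Cam:
    def __init__(s,n):
        c=bot.calibration(n); s.n=n; f=210/np.tan(np.radians(c["vfov"]/2))
        s.K=np.array([[f,0,c["cx"]],[0,f,c["cy"]],[0,0,1]]); s.d=np.array([c["k1"],0,0,0,0.]); s.T=c["camera_from_world"]
    def ray(s,uv):
        # distortion k1 as in OpenCV model
        p=cv2.undistortPoints(np.float64(uv).reshape(1,1,2),s.K,s.d)[0,0]
        R=s.T[:3,:3]; return -R.T@s.T[:3,3], R.T@np.array([p[0],p[1],1])
    def plane(s,uv,z):
        o,d=s.ray(uv); return o+d*(z-o[2])/d[2]
    def proj(s,P):
        P=np.float64(P).reshape(-1,3)
        return cv2.projectPoints(P,cv2.Rodrigues(s.T[:3,:3])[0],s.T[:3,3],s.K,s.d)[0][:,0]
def cen(mask,minA=3):
    n,l,st,c=cv2.connectedComponentsWithStats(mask.astype(np.uint8)); return [(st[i,4],c[i]) for i in range(1,n) if st[i,4]>=minA]
E
python3 - <<'E'
from h import *
t=cv2.imread("pics/top0.png"); s=cv2.imread("pics/scene0.png")
a=cv2.resize(t[195:260,295:400],None,fx=7,fy=7,interpolation=cv2.INTER_CUBIC)[:, :400*2]
b=cv2.resize(t[200:270,100:215],None,fx=6,fy=6,interpolation=cv2.INTER_CUBIC)
cc=cv2.resize(s[140:205,210:285],None,fx=7,fy=7,interpolation=cv2.INTER_CUBIC)
def pad(x,h,w): o=np.zeros((h,w,3),np.uint8); y=x[:h,:w]; o[:y.shape[0],:y.shape[1]]=y; return o
cv2.imwrite("pics/c1.png",np.hstack([cv2.resize(t[205:250,297:397],(700,315),interpolation=cv2.INTER_CUBIC)]))
cv2.imwrite("pics/c.png",np.vstack([cv2.resize(t[205:250,297:397],(700,300),interpolation=cv2.INTER_CUBIC),np.hstack([cv2.resize(t[200:254,160:214],(300,300),interpolation=cv2.INTER_CUBIC),cv2.resize(s[235:290,335:408],(400,300),interpolation=cv2.INTER_CUBIC)])]))
C=Cam("top");S=Cam("scene")
g=cv2.cvtColor(t,cv2.COLOR_BGR2GRAY).astype(float)
# bright bar mask in region, holes = dark comps
roi=np.zeros(g.shape,bool); roi[205:250,297:400]=1
for u,v in [(323,226),(341,227),(358,230),(377,232)]:
    w=g[v-7:v+8,u-7:u+8]; yy,xx=np.mgrid[v-7:v+8,u-7:u+8]; ref=np.percentile(w,80)
    wt=np.clip(ref*0.9-w,0,None)*(np.hypot(xx-u,yy-v)<7); c=((wt*xx).sum()/wt.sum(),(wt*yy).sum()/wt.sum()); print("top",c,ref,w.min(),C.plane(c,.038))
h=cv2.cvtColor(t,cv2.COLOR_BGR2HSV); hs=cv2.cvtColor(s,cv2.COLOR_BGR2HSV)
for nm,H,cam in(("t",h,C),("s",hs,S)):
    m=(H[...,0]>5)&(H[...,0]<16)&(H[...,1]>225)&(H[...,2]>150); 
    for A,c in cen(m,200): print(nm,"orange",A,c,cam.plane(c,.004))
print(t[215:231,176:193].tolist()[7][:])
print(S.proj([[.4,-.1,.038],[.4,-.145,.038]]))
E
```

```text
top (np.float64(322.76217628890475), np.float64(224.74982181040625)) 116.0 25.0 [ 0.51118369 -0.11459785  0.038     ]
top (np.float64(340.55030800821356), np.float64(227.3075975359343)) 115.0 22.0 [ 0.50518457 -0.15939808  0.038     ]
top (np.float64(358.23646128599137), np.float64(229.75876473220947)) 115.0 21.0 [ 0.49946333 -0.2038652   0.038     ]
top (np.float64(376.1670104464702), np.float64(232.3794441856855)) 113.0 7.0 [ 0.49333261 -0.24885924  0.038     ]
[[20, 69, 141], [26, 76, 135], [36, 89, 128], [42, 69, 89], [46, 45, 43], [41, 43, 43], [40, 43, 41], [45, 45, 44], [44, 43, 44], [40, 45, 47], [41, 87, 108], [34, 81, 104], [13, 41, 61], [16, 46, 87], [19, 64, 128], [22, 72, 143], [27, 73, 143]]
[[293.4080394  162.53623149]
 [281.6399309  154.60512221]]
```

View pics/c.png

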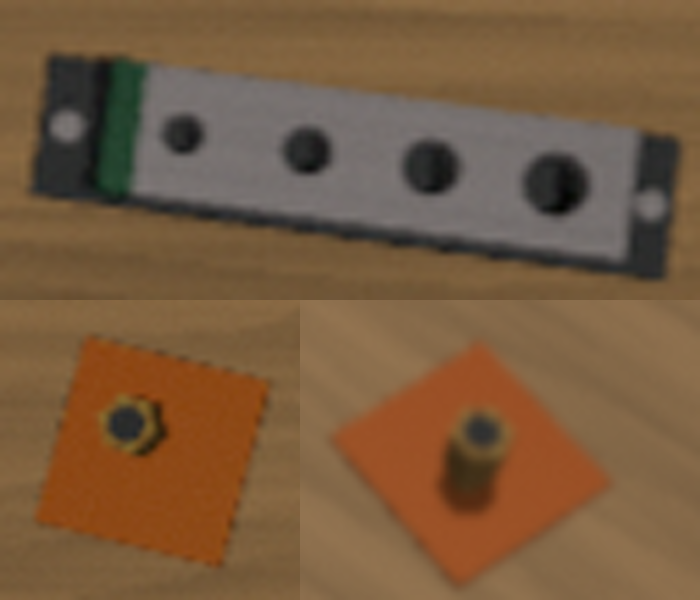

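```bash
cat >> h.py <<'E'
def dark(img,u,v,r,frac):
    g=cv2.cvtColor(img,cv2.COLOR_BGR2GRAY).astype(float) if img.ndim==3 else img
    for _ in range(3):
        yy,xx=np.mgrid[0:420,0:560]; d=np.hypot(xx-u,yy-v)<r; ref=np.percentile(g[d],frac)
        w=np.clip(ref*.9-g,0,None)*d; u,v=(w*xx).sum()/w.sum(),(w*yy).sum()/w.sum()
    return u,v
E
python3 - <<'E'
from h import *
t=cv2.imread("pics/top0.png"); s=cv2.imread("pics/scene0.png")
C=Cam("top");S=Cam("scene")
m=dark(t[...,2].astype(float),183,222.5,4.5,75); print("plug top",m,C.plane(m,.044))
m2=dark(s[...,2].astype(float),368,259,4,75); print("plug scene",m2,S.plane(m2,.044))
for p in [(0.51118369,-0.11459785,.038),(0.50518457,-0.15939808,.038),(0.49946333,-0.2038652,.038),(0.49333261,-0.24885924,.038)]:
    q=S.proj(p)[0]; d=dark(s,*q,6,85); print("hole scene",q,d,S.plane(d,.038))
# hex boundary radius profile about the recess centre
up=16; R=cv2.resize(t[205:240,165:205,:],None,fx=up,fy=up,interpolation=cv2.INTER_CUBIC)
hsv=cv2.cvtColor(R,cv2.COLOR_BGR2HSV); print(hsv[20*up//1,5*up], hsv[int((m[1]-205+.5-4.2)*up),int((m[0]-165+.5)*up)])
cx,cy=(m[0]-165+.5)*up,(m[1]-205+.5)*up
out=[]
ang=np.arange(0,360,10)
rr=R[...,2].astype(float)-0*R[...,0]
for a in ang:
    r=np.arange(3.5,8.5,.1)*up; x=(cx+r*np.cos(np.radians(a))); y=(cy+r*np.sin(np.radians(a)))
    p=np.array([R[int(j),int(i)] for i,j in zip(x,y)],float); sat=1-p.min(1)/p.max(1); q=p[:,2]/p[:,1]
    k=np.argmax(q>1.7) ; out.append(round(r[k]/up,1))
print(dict(zip(ang.tolist(),[float(o) for o in out])))
big=cv2.resize(t[208:240,168:204],(675,600),interpolation=cv2.INTER_CUBIC); cv2.imwrite("pics/hex.png",big)
E
```

```text
plug top (np.float64(182.29908703590996), np.float64(221.85976871576383)) [0.51424344 0.23862656 0.044     ]
plug scene (np.float64(367.68106262986043), np.float64(258.7935589195607)) [0.51224366 0.23512481 0.044     ]
hole scene [261.57687582 182.00998296] (np.float64(264.97711548876254), np.float64(187.34613796371517)) [ 0.5182048  -0.09488699  0.038     ]
hole scene [251.51509099 172.27755865] (np.float64(251.11425000000003), np.float64(171.32625000000002)) [ 0.50349594 -0.16270474  0.038     ]
hole scene [241.8587949  163.04177495] (np.float64(241.50942684766216), np.float64(162.08625565610862)) [ 0.49762059 -0.20723453  0.038     ]
hole scene [232.55813657 153.99885511] (np.float64(232.28177413343272), np.float64(153.17443160641074)) [ 0.49165158 -0.25185369  0.038     ]
[ 14 157 125] [ 20 164 126]
{0: 6.1, 10: 6.7, 20: 6.9, 30: 6.6, 40: 6.4, 50: 6.5, 60: 6.3, 70: 6.1, 80: 5.7, 90: 5.4, 100: 5.1, 110: 5.0, 120: 5.0, 130: 5.4, 140: 5.6, 150: 5.3, 160: 5.1, 170: 5.1, 180: 5.2, 190: 5.4, 200: 5.7, 210: 5.2, 220: 4.8, 230: 4.8, 240: 4.8, 250: 5.5, 260: 5.7, 270: 5.5, 280: 5.1, 290: 5.1, 300: 5.3, 310: 5.7, 320: 5.9, 330: 6.1, 340: 6.1, 350: 6.1}
```

View pics/hex.png

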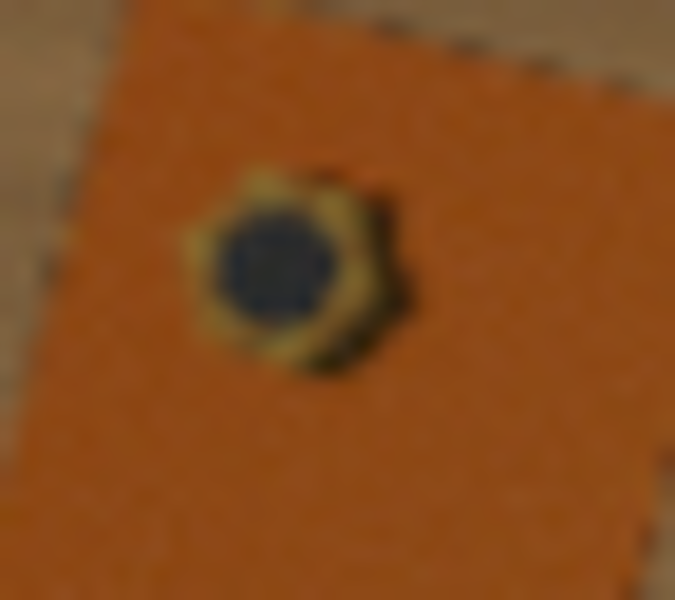

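```bash
cat >> h.py <<'E'
def go(p,yaw=None):
    o=bot.get_obs(); y=np.radians(o["tcp_rot"][2]); d=(np.array(p)-o["ee_pos"])*1000
    print("t",round(o["time"],2),"ee",o["ee_pos"].round(4),"rot",o["tcp_rot"].round(2),"F",o["wrist_force"].round(1),"open",round(o["opening"],4),"gf",round(o["grasp_force"],1))
    print("tool shift",(d[0]*np.cos(y)+d[1]*np.sin(y)).round(1),(d[0]*np.sin(y)-d[1]*np.cos(y)).round(1),(-d[2]).round(1), "rz",None if yaw is None else round(np.radians(o["tcp_rot"][2]-yaw),3))
E
python3 -m crank '[{"gripper":60,"travel":[0,0,0],"twist":[0,0,0.1366]},{"gripper":60,"travel":[0,0,0],"twist":[0,0,0.1366]},{"gripper":60,"travel":[30.6,-51.8,5],"twist":[0,0,0]},{"gripper":60,"travel":[30.6,-51.8,5],"twist":[0,0,0]},{"gripper":60,"travel":[30.6,-51.8,5],"twist":[0,0,0]},{"gripper":60,"travel":[30.6,-51.8,5],"twist":[0,0,0]},{"gripper":60,"travel":[30.6,-51.8,5],"twist":[0,0,0]},{"gripper":60,"travel":[30.6,-51.8,5],"twist":[0,0,0]},{"gripper":60,"travel":[30.6,-51.8,5],"twist":[0,0,0]},{"gripper":60,"travel":[30.6,-51.8,5],"twist":[0,0,0]},{"gripper":60,"travel":[30.6,-51.8,5],"twist":[0,0,0]},{"gripper":60,"travel":[30.6,-51.8,5],"twist":[0,0,0]}]' 20
python3 -c "
from h import *
go([.5132,.2369,.08],10)"
```

```text
time: 1.6
ee_pos: [0.4497, 0.0696, 0.1432]
tcp_rot: [180.0, -0.0, 10.0]
wrist_force: [0.5, -0.8, 0.7]
opening: 0.0596
grasp_force: 0.0
t 1.6 ee [0.4497 0.0696 0.1432] rot [ 1.7999e+02 -1.0000e-02  1.0020e+01] F [ 0.5 -0.8  0.7] open 0.0596 gf 0.0
tool shift 91.6 -153.7 63.2 rz 0.0
```

```bash
python3 -m crank '[{"gripper":60,"travel":[30.5,-51.2,0],"twist":[0,0,0]},{"gripper":60,"travel":[30.5,-51.2,10],"twist":[0,0,0]},{"gripper":60,"travel":[30.5,-51.2,20],"twist":[0,0,0]},{"gripper":60,"travel":[0,0,33],"twist":[0,0,0]},{"gripper":50,"travel":[0,0,0],"twist":[0,0,0]},{"gripper":50,"travel":[0,0,0],"twist":[0,0,0]}]'
python3 - <<'E'
from h import *
go([.5132,.2369,.024],10)
s=bot.camera("scene")[:,:,::-1]; cv2.imwrite("pics/s1.png",cv2.resize(s[190:300,300:440],(763,600),interpolation=cv2.INTER_CUBIC))
E
```

```text
time: 2.35
ee_pos: [0.5237, 0.1694, 0.0845]
tcp_rot: [-176.8, 0.0, 16.1]
wrist_force: [1.0, -0.7, 0.9]
opening: 0.0501
grasp_force: 0.0
t 2.35 ee [0.5237 0.1694 0.0845] rot [-1.7685e+02  1.0000e-02  1.6130e+01] F [ 1.  -0.7  0.9] open 0.0501 gf 0.0
tool shift 8.6 -67.8 60.5 rz 0.107
```

View pics/s1.png

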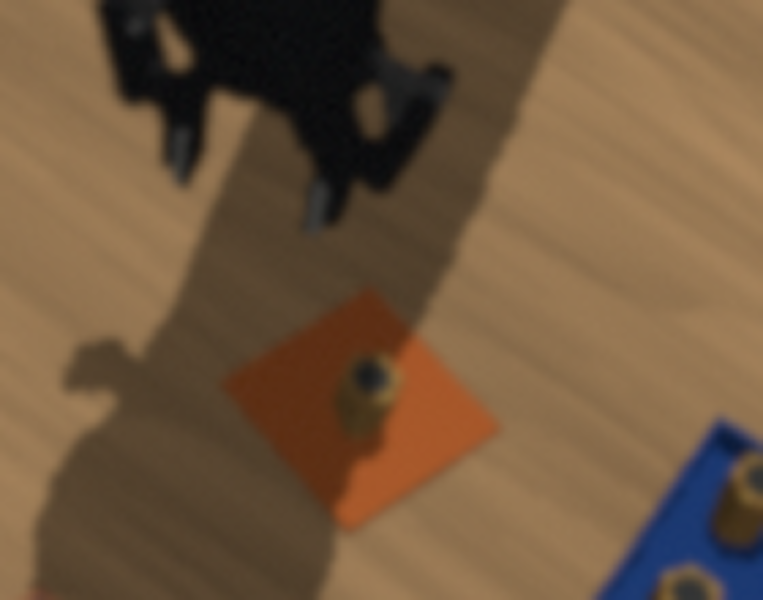

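```bash
python3 -c "
from h import *
go([.5132,.2369,.08],10); print(bot.get_obs()['q'].round(1))"
```

```text
t 2.4 ee [0.5241 0.1695 0.085 ] rot [-1.7685e+02 -5.0000e-02  1.6130e+01] F [0.1 0.2 0.6] open 0.05 gf 0.0
tool shift 8.2 -67.8 5.0 rz 0.107
[ 16.1   4.2  -2.8  83.    3.1 179.9]
```

```bash
python3 -m crank '[{"gripper":50,"travel":[0,0,0],"twist":[-0.055,0,0]},{"gripper":50,"travel":[0,0,0],"twist":[0,0,-0.1567]},{"gripper":50,"travel":[0,0,0],"twist":[0,0,-0.1567]},{"gripper":50,"travel":[0,0,0],"twist":[0,0,-0.1567]},{"gripper":50,"travel":[0,0,0],"twist":[0,0,-0.1567]},{"gripper":50,"travel":[0,0,0],"twist":[0,0,-0.1567]},{"gripper":50,"travel":[0,0,0],"twist":[0,0,-0.1567]},{"gripper":50,"travel":[0,0,0],"twist":[0,0,0]}]'
python3 -c "
from h import *
go([.5132,.2369,.08],70); print(bot.get_obs()['q'].round(1))"
```

```text
time: 3.4
ee_pos: [0.5267, 0.1615, 0.085]
tcp_rot: [-179.8, -0.3, 70.7]
wrist_force: [-0.0, 0.2, 0.0]
opening: 0.05
grasp_force: 0.0
t 3.4 ee [0.5267 0.1615 0.085 ] rot [-179.85   -0.34   70.7 ] F [-0.   0.2  0. ] open 0.05 gf 0.0
tool shift 66.7 -37.6 5.0 rz 0.012
[ 16.8   4.2  -2.7  83.    0.4 126.1]
```

```bash
cat >> h.py <<'E'
from scipy.spatial.transform import Rotation as Ro
def go(p,yaw):
    o=bot.get_obs(); d=(np.array(p)-o["ee_pos"])*1000
    Rc=Ro.from_euler("xyz",o["tcp_rot"],degrees=True); Rd=Ro.from_euler("xyz",[180,0,yaw],degrees=True)
    print("t",round(o["time"],2),"ee",o["ee_pos"].round(4),"rot",o["tcp_rot"].round(2),"F",o["wrist_force"].round(1),"T",o["torque"].round(2),"open",round(o["opening"],4),"gf",round(o["grasp_force"],1))
    print("first twist",(Rc.inv()*Rd).as_rotvec().round(4),"then travel",Rd.inv().apply(d).round(1))
E
python3 -c "
from h import *
go([.5132,.2369,.08],70)"
```

```text
t 3.4 ee [0.5267 0.1615 0.085 ] rot [-179.85   -0.34   70.7 ] F [-0.   0.2  0. ] T [-0.02 -0.    0.01] open 0.05 gf 0.0
first twist [-0.0027 -0.006   0.0122] then travel [ 66.3 -38.4   5. ]
```

```bash
python3 -m crank '[{"gripper":50,"travel":[0,0,0],"twist":[-0.0027,-0.006,0.0122]},{"gripper":50,"travel":[33.2,-19.2,0],"twist":[0,0,0]},{"gripper":50,"travel":[33.1,-19.2,5],"twist":[0,0,0]},{"gripper":50,"travel":[0,0,20],"twist":[0,0,0]},{"gripper":50,"travel":[0,0,20],"twist":[0,0,0]},{"gripper":50,"travel":[0,0,15],"twist":[0,0,0]},{"gripper":50,"travel":[0,0,0],"twist":[0,0,0]}]'
python3 - <<'E'
from h import *
go([.5132,.2369,.025],70)
for n in("scene","top"):
    im=bot.camera(n)[:,:,::-1]; cv2.imwrite(f"pics/{n}2.png",im)
s=cv2.imread("pics/scene2.png");t=cv2.imread("pics/top2.png")
cv2.imwrite("pics/v2.png",np.hstack([cv2.resize(s[215:295,325:405],(400,400)),cv2.resize(t[185:255,150:220],(400,400))]))
E
```

```text
time: 4.28
ee_pos: [0.5118, 0.2366, 0.0224]
tcp_rot: [-179.8, 0.2, 70.0]
wrist_force: [-0.3, 0.9, -0.3]
opening: 0.0502
grasp_force: 0.0
t 4.28 ee [0.5118 0.2366 0.0224] rot [-1.7982e+02  1.5000e-01  7.0010e+01] F [-0.3  0.9 -0.3] T [0.   0.   0.01] open 0.0502 gf 0.0
first twist [-0.0031  0.0027  0.0001] then travel [ 0.7  1.2 -2.6]
```

View pics/v2.png

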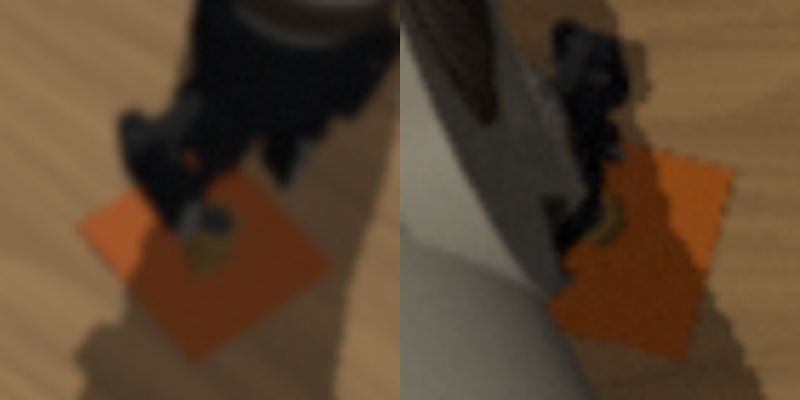

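```bash
python3 - <<'E'
from h import *
S=Cam("scene");C=Cam("top"); o=bot.get_obs(); y=np.radians(-20); d=np.array([np.cos(y),np.sin(y),0])
P=np.array([.5118,.2366,.024])
for nm,p in(("+",P+d*.025),("-",P-d*.025),("mid",P),("midtop",P+[0,0,.02])):
    q=S.proj(p)[0]; r=C.proj(p)[0]; print(nm,((q-[325,215])*5).round(),((r-[150,185])*400/70).round()+[400,0])
E
```

```text
+ [165. 263.] [619. 169.]
- [253. 220.] [577. 273.]
mid [209. 241.] [598. 221.]
midtop [217. 220.] [589. 216.]
```

```bash
python3 -m crank '[{"gripper":44,"travel":[0,0,-2.5],"twist":[-0.003,0.0027,0]},{"gripper":38,"travel":[0,0,0],"twist":[0,0,0]},{"gripper":34,"travel":[0,0,0],"twist":[0,0,0]},{"gripper":31,"travel":[0,0,0],"twist":[0,0,0]},{"gripper":29,"travel":[0,0,0],"twist":[0,0,0]},{"gripper":27,"travel":[0,0,0],"twist":[0,0,0]},{"gripper":25,"travel":[0,0,0],"twist":[0,0,0]},{"gripper":23,"travel":[0,0,0],"twist":[0,0,0]},{"gripper":20,"travel":[0,0,0],"twist":[0,0,0]},{"gripper":20,"travel":[0,0,0],"twist":[0,0,0]}]' 20
python3 -c "
from h import *
go([.5132,.2369,.025],70)"
```

```text
time: 5.62
ee_pos: [0.5124, 0.237, 0.0258]
tcp_rot: [179.9, -0.1, 70.1]
wrist_force: [-0.2, -0.1, 1.0]
opening: 0.0202
grasp_force: 0.0
t 5.62 ee [0.5124 0.237  0.0258] rot [ 1.7994e+02 -7.0000e-02  7.0090e+01] F [-0.2 -0.1  1. ] T [ 0.01  0.   -0.02] open 0.0202 gf 0.0
first twist [ 0.0011 -0.0013  0.0016] then travel [0.2 0.8 0.8]
```

```bash
python3 - <<'E'
from h import *
s=bot.camera("scene")[:,:,::-1];t=bot.camera("top")[:,:,::-1]
cv2.imwrite("pics/v3.png",np.hstack([cv2.resize(s[215:295,325:405],(400,400),interpolation=cv2.INTER_CUBIC),cv2.resize(t[185:255,150:220],(400,400),interpolation=cv2.INTER_CUBIC)]))
E
```

```text
(no output)
```

View pics/v3.png

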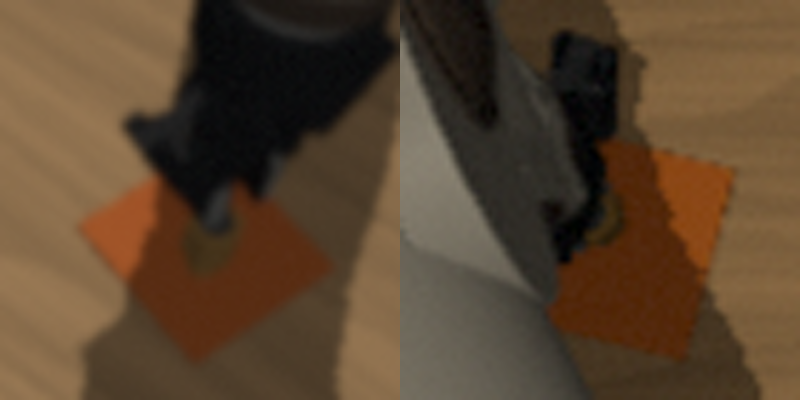

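```bash
python3 - <<'E'
from h import *
S=Cam("scene");C=Cam("top")
y=np.radians(16.1); ty=np.array([np.sin(y),-np.cos(y),0])
P=np.array([.5239,.1695,.0848])
for dz in(0,.01,.02,.03,.04): print(dz,S.proj(P+[0,0,dz])[0].round(1),[S.proj(P+[0,0,dz]+k*ty*.025)[0].round(1) for k in(1,-1)])
print("obs mid 345.7 227.9, L 333.6 223.6 R 357.8 232.2")
E
```

```text
0 [344.7 236.3] [array([334.6, 232.2]), array([354.8, 240.5])]
0.01 [345.2 234. ] [array([335.1, 229.8]), array([355.4, 238.1])]
0.02 [345.8 231.5] [array([335.5, 227.4]), array([356.1, 235.7])]
0.03 [346.3 229.1] [array([336. , 224.9]), array([356.8, 233.3])]
0.04 [346.9 226.6] [array([336.5, 222.4]), array([357.4, 230.8])]
obs mid 345.7 227.9, L 333.6 223.6 R 357.8 232.2
```

```bash
python3 -m crank '[{"gripper":46,"travel":[0,0,0],"twist":[0,0,0]},{"gripper":46,"travel":[0,0,0],"twist":[0,0,0]},{"gripper":46,"travel":[0,0,6],"twist":[0,0,0]},{"gripper":46,"travel":[0,0,6],"twist":[0,0,0]},{"gripper":46,"travel":[0,0,6],"twist":[0,0,0]},{"gripper":40,"travel":[0,0,0],"twist":[0,0,0]},{"gripper":34,"travel":[0,0,0],"twist":[0,0,0]},{"gripper":31,"travel":[0,0,0],"twist":[0,0,0]},{"gripper":29,"travel":[0,0,0],"twist":[0,0,0]},{"gripper":27,"travel":[0,0,0],"twist":[0,0,0]},{"gripper":25,"travel":[0,0,0],"twist":[0,0,0]},{"gripper":23,"travel":[0,0,0],"twist":[0,0,0]}]' 20
python3 -c "
from h import *
go([.5132,.2369,.025],70)"
```

```text
time: 7.22
ee_pos: [0.5125, 0.237, 0.0079]
tcp_rot: [179.9, -0.1, 70.1]
wrist_force: [0.5, -0.6, 0.7]
opening: 0.0232
grasp_force: 0.0
t 7.22 ee [0.5125 0.237  0.0079] rot [ 1.7994e+02 -7.0000e-02  7.0090e+01] F [ 0.5 -0.6  0.7] T [-0.05  0.02 -0.01] open 0.0232 gf 0.0
first twist [ 0.0011 -0.0013  0.0015] then travel [  0.2   0.7 -17.1]
```

```bash
python3 -m crank '[{"gripper":15,"travel":[0,0,0],"twist":[0,0,0]},{"gripper":15,"travel":[0,0,0],"twist":[0,0,0]},{"gripper":15,"travel":[0,0,0],"twist":[0,0,0]}]' 20
python3 - <<'E'
from h import *
go([.5132,.2369,.025],70)
s=bot.camera("scene")[:,:,::-1];t=bot.camera("top")[:,:,::-1]; cv2.imwrite("pics/s4.png",s);cv2.imwrite("pics/t4.png",t)
cv2.imwrite("pics/v4.png",np.hstack([cv2.resize(s[225:285,335:395],(400,400),interpolation=cv2.INTER_CUBIC),cv2.resize(t[195:245,160:210],(400,400),interpolation=cv2.INTER_CUBIC)]))
E
```

```text
time: 7.6
ee_pos: [0.5124, 0.237, 0.0078]
tcp_rot: [179.9, -0.1, 70.1]
wrist_force: [0.2, -0.2, -0.6]
opening: 0.0149
grasp_force: 0.0
t 7.6 ee [0.5124 0.237  0.0078] rot [ 1.7994e+02 -7.0000e-02  7.0090e+01] F [ 0.2 -0.2 -0.6] T [-0.04 -0.02  0.01] open 0.0149 gf 0.0
first twist [ 0.0011 -0.0013  0.0016] then travel [  0.1   0.8 -17.2]
```

View pics/v4.png

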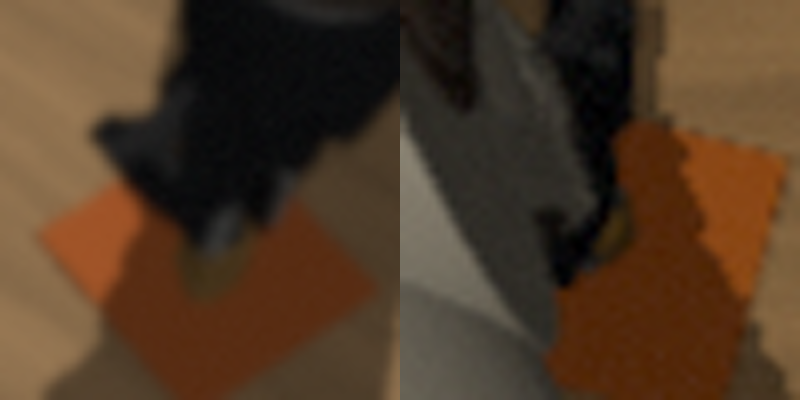

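```bash
cat >> h.py <<'E'
def tri(us,ut):
    S,C=Cam("scene"),Cam("top"); (o1,d1),(o2,d2)=S.ray(us),C.ray(ut)
    k=np.linalg.lstsq(np.c_[d1,-d2],o2-o1,rcond=None)[0]; a,b=o1+d1*k[0],o2+d2*k[1]; return ((a+b)/2).round(4),(a-b).round(4)
E
python3 - <<'E'
from h import *
print(tri((369.5,259.5),(186.9,220.6)),tri((377.7,252.7),(183.1,228.1)))
# plug: recess
print(tri((367.68,258.79),(182.3,221.86)))
E
```

```text
(array([0.5142, 0.2335, 0.0429]), array([-0.007 ,  0.0118,  0.0016])) (array([0.4942, 0.2396, 0.0561]), array([-0.0069,  0.0119,  0.0019]))
(array([0.5143, 0.2368, 0.0485]), array([ 0.001 , -0.0016, -0.0002]))
```

```bash
python3 -m crank '[{"gripper":46,"travel":[0,0,0],"twist":[0,0,0]},{"gripper":46,"travel":[0,0,0],"twist":[0,0,0]},{"gripper":46,"travel":[0,0,0],"twist":[0,0,0]},{"gripper":46,"travel":[0,0,2],"twist":[0,0,0]},{"gripper":46,"travel":[0,0,2],"twist":[0,0,0]},{"gripper":46,"travel":[0,0,0],"twist":[0,0,0]}]'
python3 - <<'E'
from h import *
go([.5132,.2369,.025],70)
s=bot.camera("scene")[:,:,::-1];t=bot.camera("top")[:,:,::-1]; cv2.imwrite("pics/s5.png",s);cv2.imwrite("pics/t5.png",t)
# is the plug/pad changed? print red channel rows around plug in top
print(t[214:232,176:196,2])
E
```

```text
time: 8.45
ee_pos: [0.5123, 0.237, 0.0035]
tcp_rot: [180.0, -0.1, 70.1]
wrist_force: [0.8, 0.3, -0.3]
opening: 0.046
grasp_force: 0.0
t 8.45 ee [0.5123 0.237  0.0035] rot [ 1.7996e+02 -6.0000e-02  7.0090e+01] F [ 0.8  0.3 -0.3] T [-0.04  0.02 -0.  ] open 0.046 gf 0.0
first twist [ 0.0007 -0.001   0.0016] then travel [  0.3   0.9 -21.5]
[[ 45  48  47  49  50  51  38  14  10   6   3  15  16  31  66  80  83  82
   84  83]
 [ 47  45  46  45  48  56  41  22   6   7  11  41  55  47  69  79  82  84
   80 111]
 [ 46  46  46  47  49  52  47  31  12   2   6  48  71  71  76  83  81  82
   83 120]
 [ 49  47  49  45  44  51  53  41  11   8   6  49  75  82  81  81  80  81
   83  96]
 [ 51  47  49  49  47  47  52  47  29   7   2  43  71  83  82  84  81  83
   83  83]
 [ 45  47  46  50  49  48  53  56  42  14   7  34  58  77  83  83  81  83
   81  81]
 [ 49  48  50  49  47  48  51  51  37  14   6  31  50  76  81  82  82  82
   82  80]
 [ 45  35  31  29  26  43  47  43  23   0  18  37  52  71  84  83  81  81
   81  80]
 [ 49  30  19  18  17  34  49  37  12   5  35  51  49  70  83  84  82  83
   82  82]
 [ 46  34  19  13  12  37  33  20   8  10  53  58  42  63  80  81  82  82
   80  83]
 [ 46  39  19  19  21  22   9   7   5  32  56  50  40  60  78  82  82  82
   82  82]
 [ 48  46  28  13   8   9   4   9  16  45  49  38  50  71  80  85  82  83
   82  81]
 [ 47  49  30  15   0   3   2   6  29  45  44  51  70  81  81  84  83  81
   81  81]
 [ 45  48  32  14  12   0   3  21  35  40  52  70  80  81  82  82  83  86
   81  82]
 [ 46  47  39  19   9   6  24  60  73  73  77  82  81  81  82  85  84  83
   82  83]
 [ 46  44  46  27   0  26  63  79  82  81  82  83  83  82  83  83  80  85
   84  84]
 [ 45  48  48  34  29  63  79  83  81  81  83  84  83  80  82  83  83  81
   82  82]
 [ 45  49  44  34  47  73  84  82  82  82  82  81  81  81  81  81  82  85
   83  81]]
```

```bash
python3 - <<'E'
from h import *
s=cv2.imread("pics/s5.png");t=cv2.imread("pics/t5.png")
f=lambda im:np.clip(255*(im/255.)**.6,0,255).astype(np.uint8)
cv2.imwrite("pics/v5.png",f(np.hstack([cv2.resize(s[215:290,330:405],(400,400),interpolation=cv2.INTER_CUBIC),cv2.resize(t[190:250,155:215],(400,400),interpolation=cv2.INTER_CUBIC)])))
E
```

View pics/v5.png

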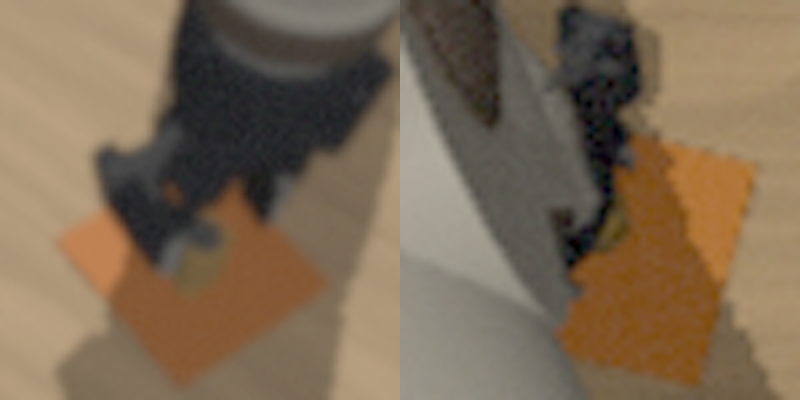

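```bash
python3 - <<'E'
from h import *
print(tri((371.3,261),(184.9,223.4)))
print(tri((361,266),(189.1,213.3)),tri((381.6,255.9),(180.8,233.5)))
E
```

```text
(array([0.5087, 0.2386, 0.0343]), array([-0.0054,  0.009 ,  0.0013]))
(array([0.5349, 0.2287, 0.0329]), array([-0.005 ,  0.0081,  0.001 ])) (array([0.4825, 0.2483, 0.0364]), array([-0.0061,  0.0106,  0.0018]))
```

```bash
python3 -m crank '[{"gripper":46,"travel":[0,0,2],"twist":[0,0,0]},{"gripper":46,"travel":[0,0,2],"twist":[0,0,0]},{"gripper":46,"travel":[0,0,0],"twist":[0,0,0]}]'
python3 -c "
from h import *
go([.5132,.2369,-.012],70)"
```

```text
time: 8.93
ee_pos: [0.5123, 0.237, -0.0004]
tcp_rot: [180.0, -0.1, 70.1]
wrist_force: [-0.8, -0.1, -0.6]
opening: 0.0462
grasp_force: 0.0
t 8.93 ee [ 5.123e-01  2.370e-01 -4.000e-04] rot [ 1.7995e+02 -6.0000e-02  7.0090e+01] F [-0.8 -0.1 -0.6] T [ 0.02 -0.04 -0.01] open 0.0462 gf 0.0
first twist [ 0.0008 -0.001   0.0016] then travel [ 0.2  0.9 11.6]
```

```bash
python3 -m crank '[{"gripper":38,"travel":[0,0,0],"twist":[0,0,0]},{"gripper":33,"travel":[0,0,0],"twist":[0,0,0]},{"gripper":30,"travel":[0,0,0],"twist":[0,0,0]},{"gripper":28,"travel":[0,0,0],"twist":[0,0,0]},{"gripper":26,"travel":[0,0,0],"twist":[0,0,0]},{"gripper":24,"travel":[0,0,0],"twist":[0,0,0]},{"gripper":20,"travel":[0,0,0],"twist":[0,0,0]},{"gripper":20,"travel":[0,0,0],"twist":[0,0,0]}]' 20
python3 -c "
from h import *
go([.5132,.2369,-.012],70)"
```

```text
time: 9.93
ee_pos: [0.5126, 0.2371, -0.0]
tcp_rot: [179.9, -0.1, 70.1]
wrist_force: [-0.4, -0.5, 1.7]
opening: 0.0234
grasp_force: 20.8
t 9.93 ee [ 0.5126  0.2371 -0.    ] rot [ 1.7993e+02 -8.0000e-02  7.0090e+01] F [-0.4 -0.5  1.7] T [-0.03  0.02  0.02] open 0.0234 gf 20.8
first twist [ 0.0013 -0.0015  0.0016] then travel [ 0.1  0.7 12. ]
```

```bash
python3 -m crank '[{"gripper":42,"travel":[0,0,0],"twist":[0.0013,-0.0015,0]},{"gripper":42,"travel":[0,0,0],"twist":[0,0,0]},{"gripper":42,"travel":[0,0,0],"twist":[0,0,-0.176]},{"gripper":42,"travel":[0,0,2],"twist":[0,0,-0.176]},{"gripper":42,"travel":[0,0,2],"twist":[0,0,-0.176]},{"gripper":42,"travel":[0,0,2],"twist":[0,0,-0.176]},{"gripper":42,"travel":[0,0,1],"twist":[0,0,-0.176]},{"gripper":42,"travel":[0,0,1],"twist":[0,0,-0.165]},{"gripper":36,"travel":[0,0,0],"twist":[0,0,0]},{"gripper":32,"travel":[0,0,0],"twist":[0,0,0]}]' 20
python3 -c "
from h import *
go([.5126,.2371,-.008],130)"
```

```text
time: 11.18
ee_pos: [0.5124, 0.237, -0.0082]
tcp_rot: [-180.0, -0.0, 129.8]
wrist_force: [-0.1, -0.1, -0.6]
opening: 0.0322
grasp_force: 0.0
t 11.18 ee [ 0.5124  0.237  -0.0082] rot [-179.98   -0.    129.76] F [-0.1 -0.1 -0.6] T [-0.02 -0.01 -0.02] open 0.0322 gf 0.0
first twist [-0.0003 -0.0001 -0.0042] then travel [-0.1  0.2 -0.2]
```

```bash
python3 -m crank '[{"gripper":29,"travel":[0,0,0],"twist":[0,0,0]},{"gripper":27,"travel":[0,0,0],"twist":[0,0,0]},{"gripper":25,"travel":[0,0,0],"twist":[0,0,0]},{"gripper":20,"travel":[0,0,0],"twist":[0,0,0]},{"gripper":20,"travel":[0,0,0],"twist":[0,0,0]}]' 35
python3 -c "
from h import *
go([.5126,.2371,-.008],130)"
```

```text
time: 11.8
ee_pos: [0.5125, 0.2371, -0.008]
tcp_rot: [-180.0, -0.0, 130.0]
wrist_force: [0.3, 0.3, 2.9]
opening: 0.0227
grasp_force: 34.8
t 11.8 ee [ 0.5125  0.2371 -0.008 ] rot [-180.     -0.    129.96] F [0.3 0.3 2.9] T [-0.07  0.13 -0.  ] open 0.0227 gf 34.8
first twist [-0.     -0.     -0.0008] then travel [-0.   0.1  0. ]
```

```bash
python3 -m crank '[{"gripper":20,"travel":[0,0,-5],"twist":[0,0,0]},{"gripper":20,"travel":[0,0,-25],"twist":[0,0,0]},{"gripper":20,"travel":[0,0,-40],"twist":[0,0,0]},{"gripper":20,"travel":[-44.8,-38.2,-20],"twist":[0,0,0]},{"gripper":20,"travel":[-44.8,-38.2,0],"twist":[0,0,0]},{"gripper":20,"travel":[-44.8,-38.2,0],"twist":[0,0,0]},{"gripper":20,"travel":[-44.8,-38.2,0],"twist":[0,0,0]},{"gripper":20,"travel":[-44.8,-38.2,0],"twist":[0,0,0]},{"gripper":20,"travel":[-44.8,-38.2,10],"twist":[0,0,0]},{"gripper":20,"travel":[0,0,20],"twist":[0,0,0]},{"gripper":20,"travel":[0,0,0],"twist":[0,0,0]},{"gripper":20,"travel":[0,0,0],"twist":[0,0,0]}]'
python3 - <<'E'
from h import *
go([.5096,-.1161,.028],130); print(bot.get_obs()['q'].round(1))
s=bot.camera("scene")[:,:,::-1];t=bot.camera("top")[:,:,::-1]; cv2.imwrite("pics/s6.png",s);cv2.imwrite("pics/t6.png",t)
S=Cam("scene"); P=bot.get_obs()["ee_pos"]
print("pred bottom, shoulder, top",S.proj([P+[0,0,.012],P+[0,0,.028],P+[0,0,.052]]).round(1).tolist())
E
```

```text
time: 13.3
ee_pos: [0.5097, -0.1157, 0.0526]
tcp_rot: [180.0, 0.0, 130.0]
wrist_force: [0.2, 0.3, 0.0]
opening: 0.0232
grasp_force: 34.7
t 13.3 ee [ 0.5097 -0.1157  0.0526] rot [1.8000e+02 1.0000e-02 1.3001e+02] F [0.2 0.3 0. ] T [-0.04  0.04  0.03] open 0.0232 gf 34.7
first twist [0.     0.0002 0.0002] then travel [-0.2 -0.3 24.6]
[-12.8   0.8  -9.8  79.3  -0.   37.2]
pred bottom, shoulder, top [[261.2, 175.0], [260.9, 170.9], [260.5, 164.6]]
```

```bash
python3 - <<'E'
from h import *
s=cv2.imread("pics/s6.png"); h=cv2.cvtColor(s,cv2.COLOR_BGR2HSV)
print("sat");print(h[160:182,250:276,1]); print("val");print(h[160:182,250:276,2])
E
```

```text
sat
[[ 19  21  21   0  10   8   0   0   8  10  13  40   0  15  97 112 112 115
  117 115 115 117 116 116 116 115]
 [ 11  15  14  13   0   9   0   9   9  11   0  46  21  48 108 110 115 115
  115 115 115 115 115 114 115 117]
 [ 12  11   9  11  11  12   0  11   0  14  34  46  46  60 113 116 117 117
  117 115 115 116 115 116 114 116]
 [ 12  11  11   9   9   0  16  15  15  17  39  26  51 107 125 120 116 116
  116 117 116 116 115 116 114 115]
 [ 14  11  10  11   7   0  18  34  55  20  39  59  51 117 120 126 119 116
  116 115 117 116 116 116 115 115]
 [ 12  12  11  12  10  20  18  32  20  20  39  36  39  69 120 123 121 117
  116 114 116 116 117 116 116 114]
 [ 14  10  13  13  11  12  19   0  32  18  23  16  32  73 107 123 121 117
  116 116 116 116 116 117 117 115]
 [ 12  12  13  12  11  23  22   9  13   0  70  36  12  42  88 118 119 116
  115 115 116 115 116 115 117 116]
 [ 11  13  11  11  12  17  24  18  10  16  55  15   0  30  68 108 119 117
  116 118 115 115 115 116 114 114]
 [ 13  10  10  12  14  21  24  27   0  30  64  13   0  17  57 103 119 115
  116 116 115 116 116 115 115 115]
 [ 13 
[... 3005 characters left out ...]
77  91 110
  121 126 127 128 130 130 131 131]
 [126 126 126 126 126 126 123 113  95  79  72  71  70  69  71  77  93 112
  123 126 127 128 129 129 130 131]
 [127 127 126 125 126 125 125 117 100  80  73  72  71  71  72  83 103 119
  125 127 127 126 127 129 130 130]
 [127 128 127 127 126 125 123 116  99  80  72  71  71  71  74  85 107 122
  127 128 127 125 124 126 128 130]
 [126 127 127 127 124 118 113 105  92  76  69  69  70  70  72  84 105 120
  126 127 124 118 114 119 125 128]
 [119 125 126 123 115 103  93  86  77  70  65  66  65  67  70  81  97 111
  118 120 112  98  92 102 116 123]
 [107 116 116 112 100  86  77  71  69  64  63  64  65  65  67  74  82  91
   99  99  87  70  62  77  98 115]]
```

```bash
python3 -m crank '[{"gripper":20,"travel":[-0.2,-0.3,12],"twist":[0,0,0]},{"gripper":20,"travel":[0,0,8],"twist":[0,0,0]},{"gripper":20,"travel":[0,0,3],"twist":[0,0,0]},{"gripper":20,"travel":[0,0,1],"twist":[0,0,0]},{"gripper":20,"travel":[0,0,1],"twist":[0,0,0]},{"gripper":20,"travel":[0,0,1],"twist":[0,0,0]},{"gripper":20,"travel":[0,0,1],"twist":[0,0,0]},{"gripper":20,"travel":[0,0,0],"twist":[0,0,0]}]'
python3 -c "
from h import *
go([.5096,-.1161,.028],130)"
```

```text
time: 14.4
ee_pos: [0.5096, -0.1166, 0.0252]
tcp_rot: [180.0, 0.0, 130.0]
wrist_force: [-0.5, 0.4, 3.0]
opening: 0.0233
grasp_force: 35.0
t 14.4 ee [ 0.5096 -0.1166  0.0252] rot [1.8000e+02 2.0000e-02 1.2996e+02] F [-0.5  0.4  3. ] T [-0.06  0.09 -0.  ] open 0.0233 gf 35.0
first twist [ 0.0001  0.0004 -0.0007] then travel [ 0.4  0.4 -2.8]
```

```bash
python3 -m crank '[{"gripper":20,"travel":[0,0,-4],"twist":[0,0,0]},{"gripper":20,"travel":[0,0,-10],"twist":[0,0,0]},{"gripper":20,"travel":[-15,-16.4,0],"twist":[0,0,0]},{"gripper":20,"travel":[-15,-16.4,0],"twist":[0,0,0]},{"gripper":20,"travel":[0,0,8],"twist":[0,0,0]},{"gripper":20,"travel":[0,0,0],"twist":[0,0,0]}]'
python3 -c "
from h import *
go([.5037,-.1607,.028],130)"
```

```text
time: 15.15
ee_pos: [0.503, -0.1601, 0.0302]
tcp_rot: [-180.0, -0.1, 130.0]
wrist_force: [-0.9, -0.2, -1.8]
opening: 0.0228
grasp_force: 34.7
t 15.15 ee [ 0.503  -0.1601  0.0302] rot [-1.7996e+02 -8.0000e-02  1.2995e+02] F [-0.9 -0.2 -1.8] T [-0.02 -0.04  0.  ] open 0.0228 gf 34.7
first twist [-0.0007 -0.0013 -0.0008] then travel [-0.9  0.1  2.2]
```

```bash
cat >> h.py <<'E'
def avg(n=6):
    P=[];F=[];T=[];Q=[]
    for _ in range(n):
        bot.camera("top"); o=bot.get_obs(); P.append(o["ee_pos"]);F.append(o["wrist_force"]);T.append(o["torque"]);Q.append(o["tcp_rot"])
    P=np.array(P)*1000; print("t",round(o["time"],2),"P",P.mean(0).round(2),"sd",P.std(0).round(2),"F",np.mean(F,0).round(2),"T",np.mean(T,0).round(3),"sd",np.std(T,0).round(3),"rot",Q[-1].round(2),"gf",round(o["grasp_force"],1)); return P.mean(0)
E
python3 -c "
from h import *
p=avg()
d=(np.array([503.7,-160.7])-p[:2]); y=np.radians(130); print('xy shift',d@[np.cos(y),np.sin(y)],d@[np.sin(y),-np.cos(y)])"
```

```text
t 15.45 P [ 503.53 -160.06   30.92] sd [0.16 0.08 0.18] F [-0.3   0.19 -0.79] T [ 0.006 -0.017  0.005] sd [0.018 0.015 0.03 ] rot [-1.8e+02  1.0e-02  1.3e+02] gf 34.7
xy shift -0.5985620616019386 -0.2851245864615243
```

```bash
python3 -m crank '[{"gripper":20,"travel":[-0.6,-0.3,2],"twist":[0,0,0]},{"gripper":20,"travel":[0,0,1],"twist":[0,0,0]},{"gripper":20,"travel":[0,0,1],"twist":[0,0,0]},{"gripper":20,"travel":[0,0,1],"twist":[0,0,0]},{"gripper":20,"travel":[0,0,1],"twist":[0,0,0]},{"gripper":20,"travel":[0,0,0],"twist":[0,0,0]}]'
python3 -c "
from h import *
avg()"
```

```text
time: 16.2
ee_pos: [0.5037, -0.1611, 0.0248]
tcp_rot: [180.0, -0.0, 130.0]
wrist_force: [1.2, 1.5, -1.5]
opening: 0.0231
grasp_force: 34.7
t 16.5 P [ 503.68 -161.12   24.79] sd [0.01 0.02 0.01] F [ 0.87  1.71 -1.68] T [ 0.367 -0.249  0.005] sd [0.048 0.026 0.029] rot [-1.7999e+02 -1.0000e-02  1.2997e+02] gf 34.7
```

```bash
python3 -m crank '[{"gripper":20,"travel":[0.2,0.5,0],"twist":[0,0,0]},{"gripper":20,"travel":[0,0,1],"twist":[0,0,0]},{"gripper":20,"travel":[0,0,1],"twist":[0,0,0]},{"gripper":20,"travel":[0,0,0],"twist":[0,0,0]}]'
python3 -c "
from h import *
avg(4)"
```

```text
time: 17.0
ee_pos: [0.5038, -0.1609, 0.0228]
tcp_rot: [-180.0, -0.0, 130.0]
wrist_force: [0.7, -0.2, -1.2]
opening: 0.0229
grasp_force: 34.7
t 17.2 P [ 503.85 -160.84   22.87] sd [0.02 0.01 0.03] F [ 0.35  0.11 -1.41] T [ 0.014 -0.006 -0.019] sd [0.048 0.015 0.021] rot [-179.98   -0.    129.96] gf 34.7
```

```bash
python3 -m crank '[{"gripper":20,"travel":[0,0.1,1.5],"twist":[0,0,0]},{"gripper":20,"travel":[0,0,1.5],"twist":[0,0,0]},{"gripper":20,"travel":[0,0,1.5],"twist":[0,0,0]},{"gripper":20,"travel":[0,0,0],"twist":[0,0,0]}]'
python3 -c "
from h import *
avg(3)"
```

```text
time: 17.7
ee_pos: [0.5039, -0.1607, 0.0182]
tcp_rot: [-180.0, -0.0, 130.0]
wrist_force: [-1.4, -0.1, 0.1]
opening: 0.0229
grasp_force: 34.7
t 17.85 P [ 503.95 -160.73   18.37] sd [0.03 0.01 0.05] F [-0.06 -0.34 -1.  ] T [-0.    -0.006 -0.046] sd [0.058 0.031 0.014] rot [-179.99   -0.    129.96] gf 34.7
```

```bash
python3 -m crank '[{"gripper":20,"travel":[0,0,1.5],"twist":[0,0,0]},{"gripper":20,"travel":[0,0,1.5],"twist":[0,0,0]},{"gripper":20,"travel":[0,0,1.5],"twist":[0,0,0]},{"gripper":20,"travel":[0,0,1.5],"twist":[0,0,0]},{"gripper":20,"travel":[0,0,1],"twist":[0,0,0]},{"gripper":20,"travel":[0,0,0],"twist":[0,0,0]}]'
python3 -c "
from h import *
avg(3)"
```

```text
time: 18.6
ee_pos: [0.5039, -0.1607, 0.0113]
tcp_rot: [-180.0, -0.0, 130.0]
wrist_force: [0.9, 0.2, -1.4]
opening: 0.0233
grasp_force: 34.7
t 18.75 P [ 503.97 -160.72   11.41] sd [0.02 0.01 0.04] F [-0.07 -0.02 -1.01] T [-0.004  0.014  0.002] sd [0.021 0.013 0.007] rot [-179.99   -0.    129.97] gf 34.7
```

```bash
python3 -m crank '[{"gripper":20,"travel":[0,0,0.7],"twist":[0,0,0]},{"gripper":20,"travel":[0,0,0.7],"twist":[0,0,0]},{"gripper":20,"travel":[0,0,0.6],"twist":[0,0,0]},{"gripper":20,"travel":[0,0,0],"twist":[0,0,0]}]'
python3 -c "
from h import *
avg(3)"
```

```text
time: 19.25
ee_pos: [0.504, -0.1607, 0.0095]
tcp_rot: [-180.0, 0.0, 130.0]
wrist_force: [-0.3, 0.4, 0.9]
opening: 0.0226
grasp_force: 35.0
t 19.4 P [ 504.02 -160.75    9.54] sd [0.02 0.01 0.02] F [-0.75  0.17  1.37] T [ 0.048  0.137 -0.015] sd [0.026 0.012 0.015] rot [-179.99    0.    129.96] gf 35.0
```

```bash
python3 -m crank '[{"gripper":26,"travel":[0,0,0],"twist":[0,0,0]},{"gripper":32,"travel":[0,0,0],"twist":[0,0,0]},{"gripper":42,"travel":[0,0,0],"twist":[0,0,0]},{"gripper":42,"travel":[0,0,0],"twist":[0,0,0]},{"gripper":42,"travel":[0,0,-10],"twist":[0,0,0]},{"gripper":42,"travel":[0,0,-20],"twist":[0,0,0]},{"gripper":42,"travel":[0,0,-50],"twist":[0,0,0]},{"gripper":42,"travel":[0,0,-50],"twist":[0,0,0]},{"gripper":42,"travel":[35,-35,0],"twist":[0,0,0]},{"gripper":42,"travel":[35,-35,0],"twist":[0,0,0]},{"gripper":42,"travel":[35,-35,0],"twist":[0,0,0]},{"gripper":42,"travel":[0,0,0],"twist":[0,0,0]}]'
python3 - <<'E'
from h import *
s=bot.camera("scene")[:,:,::-1];t=bot.camera("top")[:,:,::-1]
print(bot.get_obs()["ee_pos"])
cv2.imwrite("pics/fin.png",np.hstack([cv2.resize(s[135:210,210:285],(400,400),interpolation=cv2.INTER_CUBIC),cv2.resize(t[200:270,295:400],(400,267),interpolation=cv2.INTER_CUBIC) if 0 else cv2.resize(t[180:280,298:398],(400,400),interpolation=cv2.INTER_CUBIC)]))
E
```

```text
time: 20.9
ee_pos: [0.3542, -0.1475, 0.1409]
tcp_rot: [180.0, 0.1, 129.9]
wrist_force: [1.0, 0.5, 0.7]
opening: 0.042
grasp_force: 0.0
[ 0.35643998 -0.14789389  0.14039761]
```

View pics/fin.png

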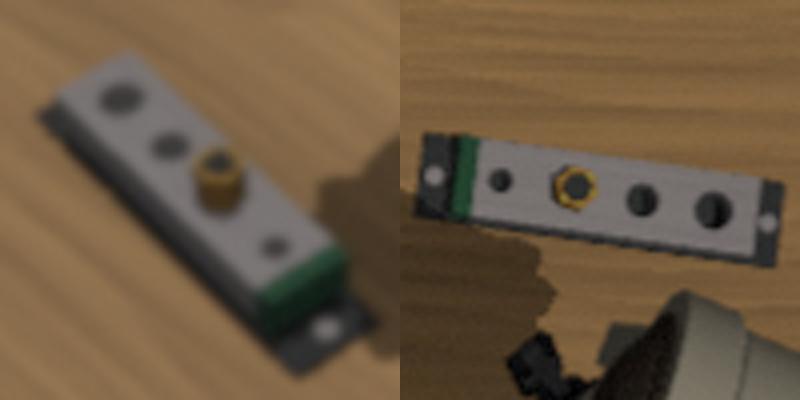

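```bash
python3 -c "
from h import *
print(tri((251.3,165),(342,226.7)))
print(bot.job_done())"
```

```text
(array([ 0.5041, -0.1591,  0.0666]), array([-0.0002,  0.0002, -0.0001]))
the job is handed in; nothing more can be done
None
```

The plug is the 17 mm one: it rested on hole 1 without entering, then went fully home in hole 2 with its shoulder on the gauge, was let go of, and the job was handed in at about 21 s with the tray plugs and bystanders untouched.

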